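Wedge the rocking bench power supply

TASK

The bench power supply rocks because one foot (under the yellow dot) hangs in the air over the cut-out of its rubber slab. With closed fingers push the orange wedge along the bench, thin end first, under that foot until the supply no longer rocks but still stands level, then press down firmly with the fingertips, about 10 newtons, on the top of that corner to prove it, and finish while still holding that press. Lift or carry nothing, do not shove the supply along, and leave all the other things where they are.

Things in the scene. Friction and masses are not known exactly. Their poses are not given: they have to be found in the camera images.
- supply: loose white bench power supply, about 2.2 kg; case 190 (x) x 200 (y) x 80 mm tall on four black feet, 20 mm wide, 12 mm tall, at x = +-75, y = +-80 mm; origin: centre of its footprint at foot-bottom level, z up; display on its +x side. Three feet stand on a fixed dark L-shaped slab, top 7 to 12 mm above the bench; the +x +y foot hangs over the slab's cut-out.
- foot (a point): centre of the bottom of the hanging foot (supply frame +75, +80, 0 mm); its height is the gap, 7 to 12 mm. The cut-out is open to the supply's +x and +y; the slab's walls lie 55 mm from the foot towards -x and 105 mm towards -y.
- corner (a point): yellow dot on the supply's top, 92 mm straight above the hanging foot: where to press. Unwedged, the supply stands level by itself; 2 to 4 N down here tips it about the diagonal through the two neighbouring feet until the foot meets the bench; let go, it tips back.
- wedge: loose orange plastic wedge, 44 mm wide (own x), 140 long (own y), 0.09 kg, flat on the bench on the supply's +y side, thin end roughly towards the foot; origin mid-underside, z up. 2 mm thick at the thin end (y = -70), rising evenly to 28 at the thick end (y = +70). Slides at under 2 N; once its slope meets the foot the push rises by several newtons. Friction holds it when let go.
- thin_end (a point): middle of the wedge's thin edge, at the bench
- thick_end (a point): centre of the wedge's flat upright thick end face (44 wide, 28 mm tall), 14 mm above the bench: where to push
- meter: orange handheld multimeter lying flat, 90 x 170 x 34 (mm); bystander, not to be disturbed; origin at the centre of its underside
- solvent: amber bottle with black cap, 60 diameter, 120 tall (mm); bystander, not to be disturbed; origin at the centre of its underside
- parts_tray: blue divided parts tray, 100 x 140 x 35 (mm); bystander, not to be disturbed; origin at the centre of its underside
- driver: screwdriver lying flat; bystander, not to be disturbed
- tip_pot: small aluminium cup, 50 diameter, 45 tall (mm); bystander, not to be disturbed; origin at the centre of its underside
- board_holder: black holder with a green circuit board, 120 x 110 x 40 (mm); bystander, not to be disturbed; origin at the centre of its underside
- flux_jar: small jar with red lid standing on top of the power supply, away from the hanging corner; 36 diameter, 35 tall (mm); bystander, not to be disturbed; origin at the centre of its underside
There are look-alikes about, which are no part of the job. Leave any blue or grey look-alike of the wedge alone.

How it is judged:
By the outcome, as a careful person would: the job done as asked, in the order asked, and still so for the second after the job is handed in, while the arm keeps its last pose, push and grip.
It also fails if it takes over 54 s, if anything falls off the work surface, if the arm or the gripper's body presses on something with over 40 N, if the wrist force passes 120 N, or if a joint passes its speed limit or range.

ROBOT

A 6-joint arm with a two-finger parallel gripper is mounted at the origin on the work surface. World frame = base frame: x ahead of the robot, y to its left, z up, the work surface at z = 0. Lengths are in mm, angles in rad, forces in N, time in s.
With the tool pointing down it reaches from about 300 to 750 mm from the base axis. Payload 8.5 kg.
Tool frame: the origin (TCP) lies at the very end of the fingers, on their centre line; the grasp point (between the pads) lies 19 mm behind it; z points along the fingers, y is the line along which they close (so a half turn about z gives the same grasp; the last joint's range is limited). The gripper opens to 88 mm and grips with 3 to 60 N. Pads are 18 mm wide; open, the fingers measure 123 mm over their backs; the gripper's body (75 mm by 187 mm) begins 45 mm behind the grasp point.
Start: joints at [-1.519, 0.381, 1.297, -0, 1.464, -0.215], TCP at [145, -530.524, 238.748] pointing down, gripper open.
Joint ranges: [-3.11, 3.11], [-0.89, 2.33], [0.22, 2.48], [-1.42, 4.56], [0.17, 2.85], [-2.88, 2.88]. Speed limits (rad/s): [2.39, 2.39, 3.14, 3.14, 3.14, 3.14].

INTERFACE

Orientations are given as a 3x3 rotation matrix whose columns are the frame's x, y, z axes.
In Python, from rig import arm gives the robot as it stands.
- The arm moves only by the tool drive_tool, never from a script. Its argument "series" is a list of rows, each an object with "twist": the turn, a rotation vector about the world's x, y, z in units of 180 degrees (1.0 is 180 degrees), a list of three; "travel": the shift along the world's x, y, z in units of 0.12 m (1.0 is 0.12 m), a list of three; "claw": the closure, from -1 (fully open) to 1 (shut). In form: [{"twist": [rx, ry, rz], "travel": [dx, dy, dz], "claw": claw}, ...]. A call has 1 to 20 rows; each row is the pose to reach, as a shift and turn from the pose commanded when the call began, turning the shorter way round; what a row does not reach only later rows make up. A row lasts 1/8 s, in which the tool goes at most 62.5 mm and 10.7 degrees, less where a joint would pass 70% of its speed; a pose out of reach is approached as far as the arm can. A call with a number of a shift or a turn outside -1 to 1 is refused whole. A call with a gripper value outside its range is refused whole. The fingers move at their own pace and stop on an object; "squeeze" is the grip in N (left out, the last holds). Time passes only in rows, so rows that repeat a pose let the fingers close. It gives the time, the measured TCP pose, the force, the opening and the grip force at its end, in the units of the state.
- arm.observe(): the state, without advancing time (a new reading comes with each control period).
- arm.get_image(name): name is "scene" or "top"; returns a dict with "image" (420x560x3 uint8, red, green, blue), "mtx" (3x3 intrinsics, pixels), "dist_coeffs" ([k1, k2, p1, p2, k3] as OpenCV has them; the pictures are not rectified), "rvec" (rotation vector, rad) and "tvec" (3), from world to camera coordinates, as OpenCV has them. Camera axes: x right, y down, z forward; pixel columns grow to the right and rows downward; lengths in mm; the calibration is good to about 2 mm. A picture is of the moment at which its call begins. There is no depth.
- arm.close_job(): hands the job in; it is judged then, once.
Trained networks look in the newest picture that a camera, given by its name, has taken for a name from the list of things; names that differ only in an ending like _2 or _b are one class to them, and where a whole thing is asked for, a point or a joint stands for the part that bears it (a point fixed in the world has none). Each returns a list of dicts, best first, with "conf" (0 to 1); they miss things now and then, are a little off and sometimes report something else, mostly with a low value. They report only what shows in the picture. A call takes as long as a camera call. They do not tell look-alikes from the thing itself.
- arm.regions_of(camera, thing): "pixels" (420x560 bool, what is visible of it) and "uv" ([column, row] in pixels, amid what is visible of it).
The state is a dict: "t": time; "joint_positions": joint angles; "joint_velocities": joint speeds; "joint_torque": joint torques, N m; "tool_pos": TCP position; "ee_rot": TCP orientation; "ft_force": force on the tool from outside, world axes, zero at the start; "wrist_torque": the same for the moment, N m; "opening": finger opening in mm; "finger_force": force on a finger pad.
Only numpy, scipy, OpenCV 4.12 (cv2) and the standard library are available. Lean on these libraries where they do the work, as an engineer would, in place of code of your own. Each camera call takes 0.05 s, during which the arm holds its last target. There are 200 camera calls.

## Working session

There is one attempt and no reset: what is moved stays moved. The work goes in short steps, Python scripts to look and compute and a tool call to move; the robot and the scene stay as the last step left them, time stands still between calls to the robot, and variables do not carry over. Pictures are saved under pics/ and viewed, at most 10 in all, crops included, and the job is handed in when it is done.

Besides the shell and the picture viewer there is one more tool, called as name(argument=value, ...) on one line, values as JSON. drive_tool: Moves the arm, as the interface text tells. Shifts and turns lie within -1 to 1; 1 stands for 0.12 m of shift or 180 degrees of turn. Its arguments: {"type":"object","properties":{"series":{"type":"array","items":{"type":"object","properties":{"twist":{"type":"array","items":{"type":"number"}},"travel":{"type":"array","items":{"type":"number"}},"claw":{"type":"number"}}}},"squeeze":{"type":"number"}},"required":["series"]}

```bash
mkdir -p pics; cat > h.py <<'E'
import numpy as np,cv2
from rig import arm
def P(im,X):
    return cv2.projectPoints(np.float64(X).reshape(-1,3),np.float64(im['rvec']),np.float64(im['tvec']),np.float64(im['mtx']),np.float64(im['dist_coeffs']))[0].reshape(-1,2)
def back(im,uv,z):
    n=cv2.undistortPoints(np.float64(uv).reshape(-1,1,2),np.float64(im['mtx']),np.float64(im['dist_coeffs'])).reshape(-1,2)
    R=cv2.Rodrigues(np.float64(im['rvec']))[0];t=np.float64(im['tvec']).ravel()
    c=-R.T@t;d=np.c_[n,np.ones(len(n))]@R
    return c+d*((z-c[2])/d[:,2])[:,None]
E
python3 - <<'E'
from h import *
s=arm.observe();print(s['tool_pos'],s['ft_force'],s['t'])
for c in('scene','top'):
    im=arm.get_image(c);cv2.imwrite(f'pics/{c}0.png',im['image'][...,::-1])
    R=cv2.Rodrigues(np.float64(im['rvec']))[0];print(c,(-R.T@np.float64(im['tvec']).ravel()).round())
    for n in('supply','wedge','corner','thick_end','thin_end'):
        for r in arm.regions_of(c,n)[:3]:print(n,r['conf'],np.round(r['uv']),r['pixels'].sum(),back(im,r['uv'],{'corner':100,'supply':100}.get(n,14))[0].round())
E
```

```text
[ 144.95865629 -530.2704019   238.13331725] [ 0.74679252 -0.35232513 -0.16196401] 0.0
scene [1154.  357.  773.]
supply 0.8 [258. 180.] 5706 [547. -54. 100.]
supply 0.61 [332. 236.] 1051 [626. 178. 100.]
wedge 0.86 [332. 234.] 1055 [553. 151.  14.]
wedge 0.71 [369. 202.] 870 [413. 196.  14.]
wedge 0.61 [438. 335.] 1693 [701. 446.  14.]
corner 0.74 [262. 178.] 5661 [535. -50. 100.]
corner 0.4 [442. 239.] 2537 [528. 392. 100.]
thick_end 0.95 [365. 201.] 864 [412. 185.  14.]
thick_end 0.72 [331. 236.] 1015 [559. 153.  14.]
thick_end 0.65 [436. 336.] 1634 [705. 444.  14.]
thin_end 0.88 [335. 232.] 998 [546. 157.  14.]
thin_end 0.86 [437. 334.] 1681 [698. 444.  14.]
thin_end 0.77 [366. 204.] 888 [421. 192.  14.]
top [ 419.   45. 1343.]
supply 0.78 [326. 241.] 5168 [507. -80. 100.]
wedge 0.73 [147. 180.] 749 [688. 437.  14.]
wedge 0.71 [326. 242.] 5134 [512. -88.  14.]
wedge 0.68 [230. 276.] 745 [412. 185.  14.]
corner 0.64 [324. 245.] 5250 [496. -75. 100.]
thick_end 0.95 [248. 226.] 799 [554. 137.  14.]
thick_end 0.65 [144. 181.] 767 [686. 444.  14.]
thick_end 0.62 [235. 273.] 792 [421. 171.  14.]
thin_end 0.84 [232. 277.] 760 [408. 180.  14.]
thin_end 0.64 [147. 177.] 740 [696. 436.  14.]
```

View pics/top0.png

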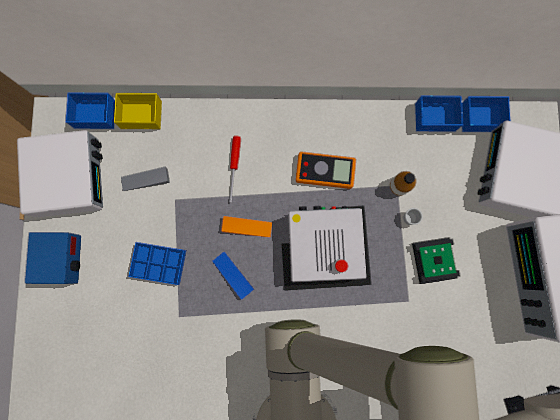

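View pics/scene0.png

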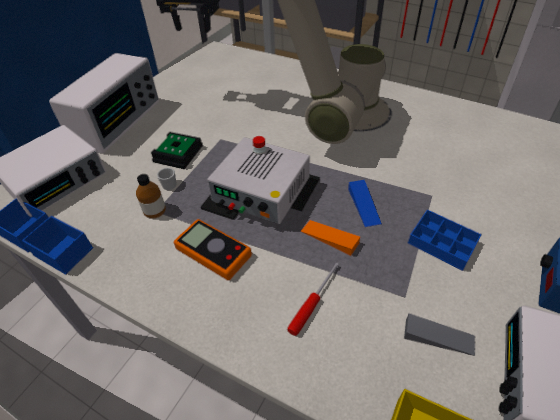

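The top view shows the supply at (326,241) with its yellow dot at (296,217). There are three wedge candidates: orange (247,227), blue (232,275) and grey (145,178). The orange one fits: its colour is right and it lies on the supply's +y side, pointing at the foot. Next I'll fit the poses and confirm with a crop.

```bash
cat >> h.py <<'E'
from scipy.optimize import minimize
def omask(im,near):
    hsv=cv2.cvtColor(im['image'],cv2.COLOR_RGB2HSV)
    m=cv2.inRange(hsv,(7,150,70),(20,255,255))
    n,l,st,ce=cv2.connectedComponentsWithStats(m)
    k=min((i for i in range(1,n) if st[i,4]>150),key=lambda i:np.hypot(*(ce[i]-near)))
    return (l==k).astype(np.uint8)
W=np.array([[sx*22,y,z] for sx in(-1,1) for y,z in((-70,0),(-70,2),(70,0),(70,28))],float)
def place(V,p):
    c,s=np.cos(p[2]),np.sin(p[2]);return V@np.array([[c,s,0],[-s,c,0],[0,0,1]])+[p[0],p[1],p[3] if len(p)>3 else 0]
def sil(im,V):
    S=4;h=cv2.convexHull(np.float32(P(im,V)));m=np.zeros((420*S,560*S),np.uint8)
    cv2.fillPoly(m,[np.int32(np.round((h+.5)*S-.5))],1)
    return cv2.resize(m.astype(np.float32),(560,420),interpolation=cv2.INTER_AREA)
def fitwedge(ims,p0,w=None):
    ms=[omask(im,P(im,[p0[0],p0[1],10])[0]) for im in ims]
    f=lambda p:sum(np.abs(sil(im,place(W,p))-m).sum() for im,m in zip(ims,ms))
    r=minimize(f,p0,method='Nelder-Mead',options=dict(initial_simplex=np.array(p0)+np.array([[0,0,0],[12,0,0],[0,12,0],[0,0,.15]]),xatol=.05,fatol=.5))
    return r.x,r.fun,[m.sum() for m in ms]
def dot(im,near):
    hsv=cv2.cvtColor(im['image'],cv2.COLOR_RGB2HSV);m=cv2.inRange(hsv,(23,100,90),(35,255,255))
    n,l,st,ce=cv2.connectedComponentsWithStats(m)
    return min((ce[i] for i in range(1,n) if st[i,4]>15),key=lambda c:np.hypot(*(c-near)))
E
python3 - <<'E'
from h import *
ims=[arm.get_image(c) for c in('scene','top')]
print(fitwedge(ims,[555,140,np.radians(95)]))
for a in(0,1):print(fitwedge(ims[a:a+1],[555,140,np.radians(95)]))
d=[dot(ims[0],(276,194)),dot(ims[1],(296,217))]
for z in(98,100,102,104):print(z,[back(im,u,z)[0].round(1) for im,u in zip(ims,d)],d)
# supply fit: white top in top cam
im=ims[1];m=arm.regions_of('top','supply')[0]['pixels']
g=im['image'].astype(int).min(2)
t=((g>120)&m).astype(np.uint8);t=cv2.morphologyEx(t,cv2.MORPH_CLOSE,np.ones((9,9)))
c=max(cv2.findContours(t,0,2)[0],key=cv2.contourArea)
q=cv2.boxPoints(cv2.minAreaRect(c));Q=back(im,q,101.5);print(Q.round(),np.linalg.norm(Q-np.roll(Q,1,0),axis=1).round(),Q.mean(0),np.degrees(np.arctan2(*(Q-np.roll(Q,1,0))[:,1::-1].T)))
o=[cv2.resize(i['image'][b:b+130,a:a+180],None,fx=4,fy=4,interpolation=2)[...,::-1] for i,a,b in((ims[0],200,140),(ims[1],210,180))]
cv2.imwrite('pics/c1.png',cv2.resize(o[0],(720,520)));cv2.imwrite('pics/c2.png',o[1])
E
```

```text
(array([554.48953554, 145.77581948,   3.0414777 ]), np.float64(315.5625), [np.uint64(993), np.uint64(778)])
(array([555.43850673, 149.63719185,   3.26515103]), np.float64(224.6875), [np.uint64(993)])
(array([554.1877328 , 143.51262092,   3.01540501]), np.float64(46.75), [np.uint64(778)])
98 [array([568.4,   5.1,  98. ]), array([570.2,   1.7,  98. ])] [array([274.87272727, 193.90909091]), array([296.        , 217.75438596])]
100 [array([570.1,   6.1, 100. ]), array([569.9,   1.8, 100. ])] [array([274.87272727, 193.90909091]), array([296.        , 217.75438596])]
102 [array([571.8,   7.2, 102. ]), array([569.7,   1.8, 102. ])] [array([274.87272727, 193.90909091]), array([296.        , 217.75438596])]
104 [array([573.6,   8.2, 104. ]), array([569.4,   1.9, 104. ])] [array([274.87272727, 193.90909091]), array([296.        , 217.75438596])]
[[ 594.   22.  102.]
 [ 605. -178.  102.]
 [ 410. -183.  102.]
 [ 400.   13.  102.]] [194. 200. 195. 196.] [502.10881208 -81.61725049 101.5       ] [   2.8155994   -86.98616766 -178.41099195   92.88023358]
```

View pics/c1.png

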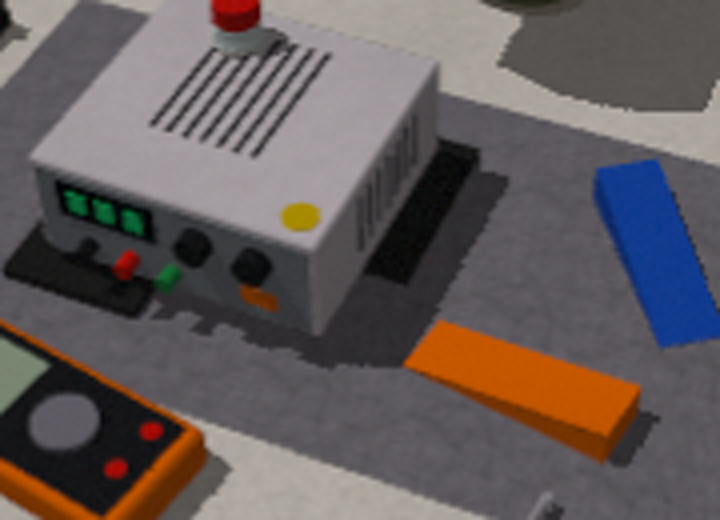

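View pics/c2.png

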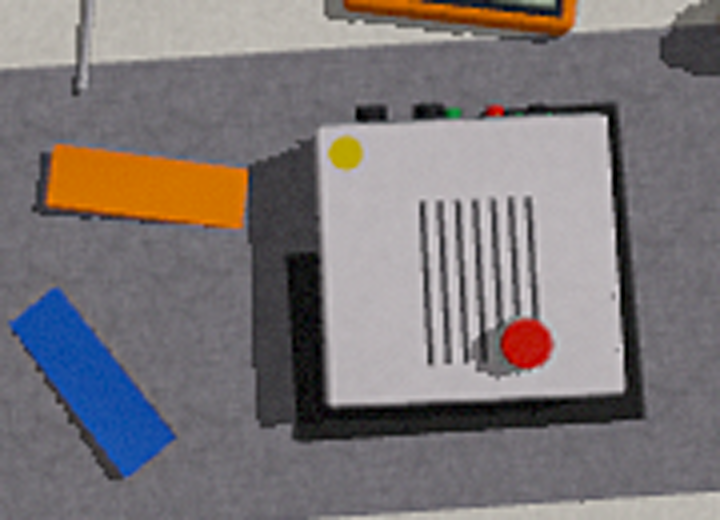

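The crops confirm it: the orange wedge has its thin end (crop 2 at 245,197) towards the supply and its thick end at (50,175). The blue one is a look-alike. My starting yaw for the fit was wrong, so I'll refit from 0.

```bash
python3 - <<'E'
from h import *
ims=[arm.get_image(c) for c in('scene','top')]
for s in(ims,ims[:1],ims[1:]):
    p,f,n=fitwedge(s,[555,140,-.1]);print(p.round(3),f,n)
    print(place(np.array([[0,-70,0],[0,70,14]]),p).round(1))
# supply silhouette sanity via front/top corner features
for p in([502,-82,np.radians(3),9],):
    V=np.array([[75,80,92],[95,100,92],[95,-100,92],[-95,100,92]],float);print([P(i,place(V,p)).round() for i in ims])
    # gap: sum both dot observations
    d=[dot(ims[0],(276,194)),dot(ims[1],(296,217))]
    r=minimize(lambda X:sum(((P(i,X)[0]-u)**2).sum() for i,u in zip(ims,d)),[570,2,101]);print(r.x,r.fun)
for n,xy in(('driver',0),('meter',0),('parts_tray',0)):
    for r in arm.regions_of('top',n)[:1]:
        v,u=np.where(r['pixels']);B=back(ims[1],np.c_[u,v],20);print(n,r['conf'],B.min(0).round(),B.max(0).round())
E
```

```text
[ 5.55147e+02  1.44830e+02 -1.00000e-01] 108.125 [np.uint64(987), np.uint64(778)]
[[548.2  75.2   0. ]
 [562.1 214.5  14. ]]
[ 5.55220e+02  1.45768e+02 -1.16000e-01] 43.6875 [np.uint64(987)]
[[547.1  76.2   0. ]
 [563.3 215.3  14. ]]
[ 5.54366e+02  1.41521e+02 -1.06000e-01] 31.6875 [np.uint64(778)]
[[547.   71.9   0. ]
 [561.8 211.1  14. ]]
[array([[273., 194.],
       [277., 202.],
       [204., 178.],
       [308., 154.]]), array([[296., 217.],
       [288., 210.],
       [362., 206.],
       [292., 280.]])]
[569.20641439   3.49443785  98.42604263] 0.9410831260196211
driver 0.79 [719. 165.  20.] [822. 191.  20.]
meter 0.92 [ 671. -174.   20.] [775.  -1.  20.]
parts_tray 0.62 [388. 315.  20.] [506. 473.  20.]
```

```bash
python3 - <<'E'
from h import *
s=arm.observe();print(s['t'],s['ee_rot'],s['tool_pos'])
E
```

```text
1.0 [[ 9.64594646e-01  2.63736930e-01 -4.60218212e-06]
 [ 2.63736930e-01 -9.64594646e-01  9.46207097e-06]
 [-1.94374269e-06 -1.03408284e-05 -1.00000000e+00]] [ 145.03874502 -530.50463226  238.75724445]
```

drive_tool(series=[{"twist":[0,0,0.06],"travel":[0.5,0.5,0],"claw":1},{"twist":[0,0,0.12],"travel":[1,1,0],"claw":1},{"twist":[0,0,0.17],"travel":[1,1,0],"claw":1},{"twist":[0,0,0.22],"travel":[1,1,0],"claw":1}], squeeze=20)

```text
t: 1.5
tool_pos: [266.7, -408.4, 239.2]
ee_rot: [[0.568, 0.823, 0.0], [0.823, -0.568, -0.0], [0.0, 0.0, -1.0]]
ft_force: [-1.4, -0.6, 0.9]
opening: 50.3
finger_force: 0.0
```

drive_tool(series=[{"twist":[0,0,0.06],"travel":[0.5,0.5,0],"claw":1},{"twist":[0,0,0.12],"travel":[1,1,0],"claw":1},{"twist":[0,0,0.17],"travel":[1,1,0],"claw":1},{"twist":[0,0,0.212],"travel":[1,1,0],"claw":1}])

```text
t: 2.0
tool_pos: [386.6, -288.4, 238.9]
ee_rot: [[-0.062, 0.998, 0.0], [0.998, 0.062, 0.0], [-0.0, 0.0, -1.0]]
ft_force: [-0.0, -0.8, -0.5]
opening: 10.0
finger_force: 0.0
```

drive_tool(series=[{"twist":[0,0,0],"travel":[0.25,0.5,0],"claw":1},{"twist":[0,0,0],"travel":[0.5,1,0],"claw":1},{"twist":[0,0,0],"travel":[0.5,1,0],"claw":1}])

```text
t: 2.38
tool_pos: [445.9, -167.7, 238.9]
ee_rot: [[-0.057, 0.998, 0.0], [0.998, 0.057, 0.0], [0.0, 0.0, -1.0]]
ft_force: [1.3, -0.7, 0.5]
opening: 0.5
finger_force: 0.0
```

drive_tool(series=[{"twist":[0,0,0],"travel":[0.15,0.5,0],"claw":1},{"twist":[0,0,0],"travel":[0.3,1,0],"claw":1},{"twist":[0,0,0],"travel":[0.3,1,0],"claw":1}])

```text
t: 2.75
tool_pos: [481.4, -48.0, 238.8]
ee_rot: [[-0.058, 0.998, 0.0], [0.998, 0.058, 0.0], [0.0, 0.0, -1.0]]
ft_force: [-0.1, -0.5, 0.1]
opening: 0.1
finger_force: 0.0
```

drive_tool(series=[{"twist":[0,0,0],"travel":[0,0.5,0],"claw":1},{"twist":[0,0,0],"travel":[0,1,0],"claw":1},{"twist":[0,0,0],"travel":[0,1,0],"claw":1}])

```text
t: 3.12
tool_pos: [480.8, 71.0, 238.8]
ee_rot: [[-0.057, 0.998, 0.0], [0.998, 0.057, -0.0], [-0.0, 0.0, -1.0]]
ft_force: [-0.7, 0.1, -0.4]
opening: 0.4
finger_force: 0.0
```

drive_tool(series=[{"twist":[0,0,0],"travel":[0.08,0.35,-0.4],"claw":1},{"twist":[0,0,0],"travel":[0.08,0.35,-0.9],"claw":1},{"twist":[0,0,0],"travel":[0.08,0.35,-1],"claw":1},{"twist":[0,0,0],"travel":[0.08,0.35,-1],"claw":1}])

```text
t: 3.62
tool_pos: [491.4, 110.0, 119.5]
ee_rot: [[-0.051, 0.999, 0.0], [0.999, 0.051, -0.0], [-0.0, 0.0, -1.0]]
ft_force: [-0.1, -0.5, 0.2]
opening: 0.7
finger_force: 0.0
```

drive_tool(series=[{"twist":[0,0,0],"travel":[0,0,-0.4],"claw":1},{"twist":[0,0,0],"travel":[0,0,-0.7],"claw":1},{"twist":[0,0,0],"travel":[0,0,-0.9],"claw":1},{"twist":[0,0,0],"travel":[0,0,-0.96],"claw":1},{"twist":[0,0,0],"travel":[0,0,-0.96],"claw":1}])

```text
t: 4.25
tool_pos: [491.7, 111.0, 4.9]
ee_rot: [[-0.052, 0.999, 0.002], [0.999, 0.052, -0.0], [-0.0, 0.002, -1.0]]
ft_force: [-1.0, -1.3, -0.8]
opening: 0.5
finger_force: 0.0
```

```bash
python3 - <<'E'
from h import *
ims=[arm.get_image(c) for c in('scene','top')]
o=[cv2.resize(i['image'][b:b+130,a:a+140],(490,455),interpolation=2)[...,::-1] for i,a,b in((ims[0],240,140),(ims[1],190,180))]
o=cv2.resize(np.hstack(o),(800,371));cv2.imwrite('pics/d1.png',o)
s=arm.observe();print(s['tool_pos'],s['ft_force'])
E
```

```text
[491.58919583 111.26556969   5.01918878] [ 0.29143181 -0.67536849 -0.86568887]
```

View pics/d1.png

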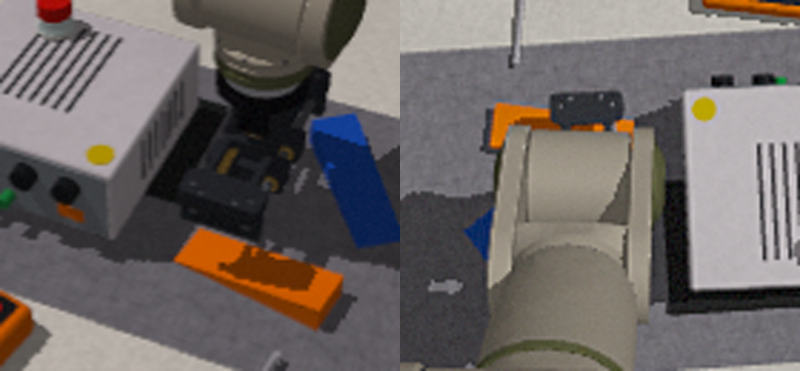

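The gripper sits beside the wedge on its -x side, level with its thin half (left panel, around 225,200), and nothing has been touched. Now a side nudge to align it.

drive_tool(series=[{"twist":[0,0,0],"travel":[0.08,0,0],"claw":1},{"twist":[0,0,0],"travel":[0.14,0,0],"claw":1},{"twist":[0,0,0],"travel":[0.18,0,0],"claw":1},{"twist":[0,0,0],"travel":[0.21,0,0],"claw":1},{"twist":[0,0,0],"travel":[0.24,0,0],"claw":1},{"twist":[0,0,0],"travel":[0.26,0,0],"claw":1},{"twist":[0,0,0],"travel":[0.26,0,0],"claw":1}])

```text
t: 5.22
tool_pos: [521.9, 111.5, 3.5]
ee_rot: [[-0.053, 0.999, 0.0], [0.999, 0.053, 0.0], [0.0, 0.0, -1.0]]
ft_force: [-0.4, -0.1, -0.1]
opening: 0.8
finger_force: 0.0
```

```bash
cat >> h.py <<'E'
def W1(p0):
    im=arm.get_image('scene')
    hsv=cv2.cvtColor(im['image'],cv2.COLOR_RGB2HSV)
    p,f,n=fitwedge([im],p0);print('wedge',p.round(3),f,n,'ends',place(np.array([[0,-70,0],[0,70,14]]),p)[:,:2].round(1).tolist(),'dot',dot(im,(275,194)).round(1))
    s=arm.observe();print(s['t'],s['tool_pos'].round(1) if hasattr(s['tool_pos'],'round') else s['tool_pos'],s['ft_force'])
    return im
E
python3 -c "
from h import *
W1([557,144,0.])"
```

```text
wedge [ 5.60038e+02  1.47582e+02 -2.70000e-02] 181.4375 [np.uint64(869)] ends [[558.2, 77.6], [561.9, 217.6]] dot [274.7 193.8]
5.275 [521.8 111.5   3.5] [ 0.80491896  0.07181472 -0.32749794]
```

drive_tool(series=[{"twist":[0,0,0],"travel":[0.02,0,0],"claw":1},{"twist":[0,0,0],"travel":[0.04,0,0],"claw":1},{"twist":[0,0,0],"travel":[0.04,0,0],"claw":1}])

```text
t: 5.65
tool_pos: [526.8, 111.5, 3.6]
ee_rot: [[-0.053, 0.999, 0.0], [0.999, 0.053, 0.0], [0.0, 0.0, -1.0]]
ft_force: [-0.5, 0.3, 0.4]
opening: 0.4
finger_force: 0.0
```

drive_tool(series=[{"twist":[0,0,0],"travel":[-0.15,0,0],"claw":1},{"twist":[0,0,0],"travel":[-0.25,0,0.3],"claw":1},{"twist":[0,0,0],"travel":[-0.25,0,0.6],"claw":1},{"twist":[0,0,0],"travel":[-0.25,0.2,0.6],"claw":1}])

```text
t: 6.15
tool_pos: [497.9, 135.0, 78.1]
ee_rot: [[-0.051, 0.999, 0.005], [0.999, 0.051, 0.0], [-0.0, 0.005, -1.0]]
ft_force: [0.3, 0.5, 0.2]
opening: 0.5
finger_force: 0.0
```

```bash
sed -i 's/(7,150,70)/(5,150,35)/' h.py; python3 -c "
from h import *
im=W1([562,144,0.05])
cv2.imwrite('pics/e1.png',cv2.resize(im['image'][140:270,240:400],(640,520),interpolation=2)[...,::-1])"
```

```text
wedge [562.374 148.13   -0.   ] 45.0 [np.uint64(1000)] ends [[562.4, 78.1], [562.4, 218.1]] dot [274.7 193.8]
6.2 [497.  137.7  76.9] [-1.88144946  1.12555823 -0.18818543]
```

View pics/e1.png

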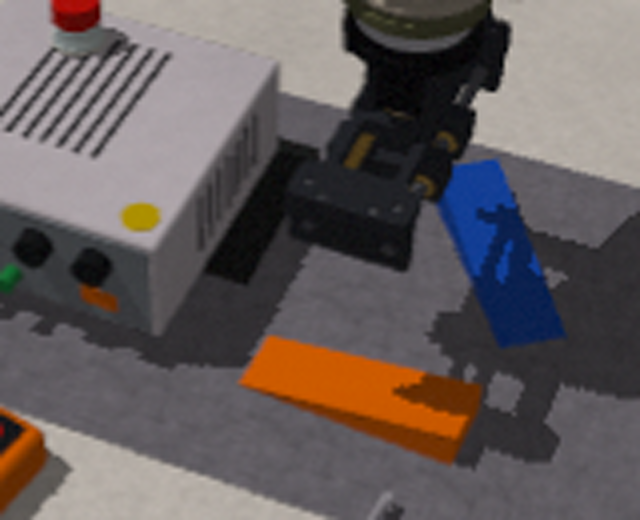

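The wedge (thin edge around 255,360 in the crop) now lies nearly square to the foot. Next I'll go behind its thick end.

drive_tool(series=[{"twist":[0,0,0],"travel":[0.2,0.4,0],"claw":1},{"twist":[0,0,0],"travel":[0.54,0.9,0],"claw":1},{"twist":[0,0,0],"travel":[0.54,0.9,0],"claw":1},{"twist":[0,0,0],"travel":[0.54,0.9,0],"claw":1},{"twist":[0,0,0],"travel":[0.54,0.9,-0.4],"claw":1},{"twist":[0,0,0],"travel":[0.54,0.9,-0.58],"claw":1},{"twist":[0,0,0],"travel":[0.54,0.9,-0.58],"claw":1},{"twist":[0,0,0],"travel":[0.54,0.9,-0.58],"claw":1}])

```text
t: 7.2
tool_pos: [561.7, 242.8, 7.1]
ee_rot: [[-0.052, 0.999, 0.001], [0.999, 0.052, 0.0], [0.0, 0.001, -1.0]]
ft_force: [0.6, 0.0, 0.2]
opening: 0.3
finger_force: 0.0
```

drive_tool(series=[{"twist":[0,0,0],"travel":[0,-0.08,0],"claw":1},{"twist":[0,0,0],"travel":[0.005,-0.14,0],"claw":1},{"twist":[0,0,0],"travel":[0.01,-0.2,0],"claw":1},{"twist":[0,0,0],"travel":[0.015,-0.28,0],"claw":1},{"twist":[0,0,0],"travel":[0.02,-0.36,0],"claw":1},{"twist":[0,0,0],"travel":[0.025,-0.44,0],"claw":1},{"twist":[0,0,0],"travel":[0.03,-0.52,0],"claw":1},{"twist":[0,0,0],"travel":[0.035,-0.6,0],"claw":1},{"twist":[0,0,0],"travel":[0.04,-0.66,0],"claw":1},{"twist":[0,0,0],"travel":[0.04,-0.7,0],"claw":1},{"twist":[0,0,0],"travel":[0.04,-0.7,0],"claw":1}])

```text
t: 8.57
tool_pos: [566.1, 159.1, 5.9]
ee_rot: [[-0.053, 0.999, -0.0], [0.999, 0.053, -0.0], [-0.0, -0.0, -1.0]]
ft_force: [-0.5, 1.1, 0.6]
opening: 0.3
finger_force: 0.0
```

```bash
python3 -c "
from h import *
im=W1([566,82,0.05])
cv2.imwrite('pics/f1.png',cv2.resize(im['image'][140:270,240:400],(640,520),interpolation=2)[...,::-1])"
```

```text
wedge [5.71903e+02 4.21950e+01 3.80000e-02] 419.75 [np.uint64(533)] ends [[574.6, -27.8], [569.2, 112.1]] dot [274.7 193.8]
8.625 [566.1 159.3   5.9] [-0.40052761  0.40504514 -0.24585025]
```

View pics/f1.png

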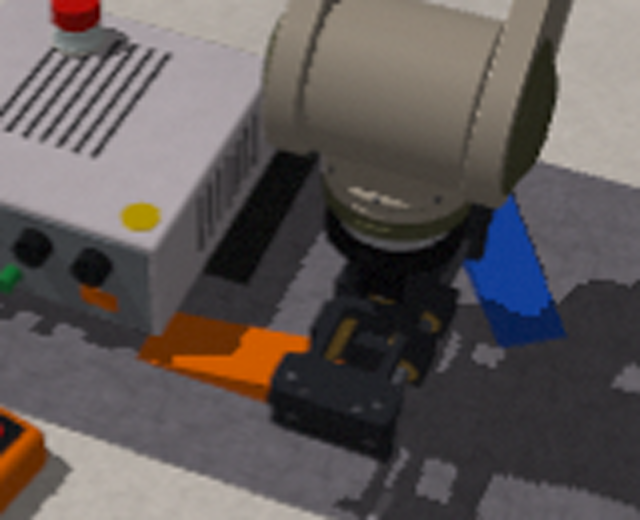

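The thin end is just entering under the case corner (crop around 160,335), and the wedge is aligned. I'll keep pushing and watch the force.

drive_tool(series=[{"twist":[0,0,0],"travel":[0.002,-0.04,0],"claw":1},{"twist":[0,0,0],"travel":[0.004,-0.08,0],"claw":1},{"twist":[0,0,0],"travel":[0.006,-0.12,0],"claw":1},{"twist":[0,0,0],"travel":[0.007,-0.14,0],"claw":1},{"twist":[0,0,0],"travel":[0.008,-0.16,0],"claw":1}])

```text
t: 9.25
tool_pos: [567.2, 140.1, 5.9]
ee_rot: [[-0.053, 0.999, -0.0], [0.999, 0.053, 0.0], [0.0, -0.0, -1.0]]
ft_force: [0.3, 1.0, -0.1]
opening: 0.7
finger_force: 0.2
```

drive_tool(series=[{"twist":[0,0,0],"travel":[0.001,-0.012,0],"claw":1},{"twist":[0,0,0],"travel":[0.002,-0.024,0],"claw":1},{"twist":[0,0,0],"travel":[0.003,-0.036,0],"claw":1}])

```text
t: 9.62
tool_pos: [567.5, 135.9, 5.9]
ee_rot: [[-0.053, 0.999, -0.0], [0.999, 0.053, -0.0], [-0.0, -0.0, -1.0]]
ft_force: [0.4, -0.3, 0.2]
opening: 0.4
finger_force: 0.2
```

drive_tool(series=[{"twist":[0,0,0],"travel":[0.001,-0.012,0],"claw":1},{"twist":[0,0,0],"travel":[0.002,-0.024,0],"claw":1},{"twist":[0,0,0],"travel":[0.003,-0.036,0],"claw":1}])

```text
t: 10.0
tool_pos: [567.9, 131.6, 6.0]
ee_rot: [[-0.053, 0.999, 0.0], [0.999, 0.053, 0.0], [0.0, 0.0, -1.0]]
ft_force: [0.3, 0.7, -0.6]
opening: 0.4
finger_force: 0.2
```

```bash
python3 -c "
from h import *
im=arm.get_image('scene');print(dot(im,(275,194)))
cv2.imwrite('pics/g1.png',cv2.resize(im['image'][170:250,240:340],(700,560),interpolation=2)[...,::-1])"
```

```text
[274.66071429 193.83928571]
```

View pics/g1.png

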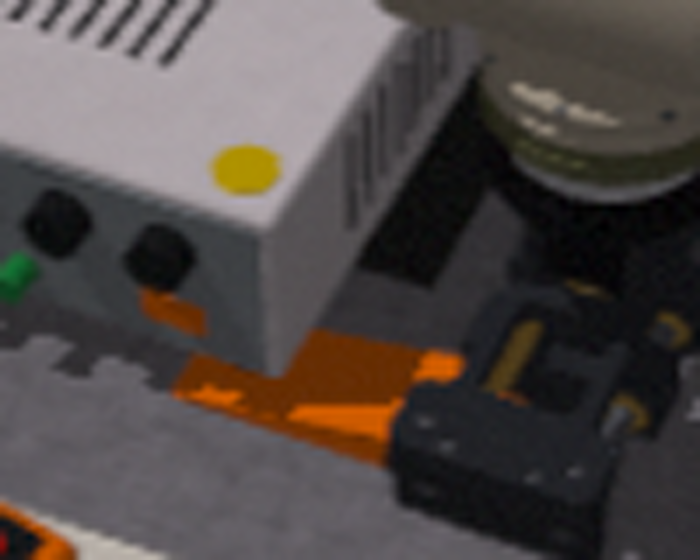

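The wedge slides straight under the corner, with its thin corner now at crop (175,390). There's no foot contact yet.

drive_tool(series=[{"twist":[0,0,0],"travel":[0.001,-0.012,0],"claw":1},{"twist":[0,0,0],"travel":[0.002,-0.024,0],"claw":1},{"twist":[0,0,0],"travel":[0.003,-0.036,0],"claw":1}])

```text
t: 10.42
tool_pos: [568.2, 127.3, 6.0]
ee_rot: [[-0.053, 0.999, -0.0], [0.999, 0.053, 0.0], [0.0, -0.0, -1.0]]
ft_force: [0.2, 1.2, -0.1]
opening: 0.4
finger_force: 0.7
```

drive_tool(series=[{"twist":[0,0,0],"travel":[0.001,-0.012,0],"claw":1},{"twist":[0,0,0],"travel":[0.002,-0.024,0],"claw":1}])

```text
t: 10.68
tool_pos: [568.4, 125.4, 6.0]
ee_rot: [[-0.053, 0.999, 0.0], [0.999, 0.053, 0.002], [0.002, 0.0, -1.0]]
ft_force: [-1.2, 8.9, 0.2]
opening: 0.2
finger_force: 5.1
```

```bash
python3 -c "
from h import *
im=arm.get_image('scene');print(back(im,[[265,225.7]],0));print(arm.observe()['ft_force'])"
```

```text
[[594.61622527 -13.25978525   0.        ]]
[-0.594706    6.88629762 -0.27038813]
```

Contact: the push rose to about 8 N. I'll back off, then check the foot and supply.

drive_tool(series=[{"twist":[0,0,0],"travel":[0,0.1,0],"claw":1},{"twist":[0,0,0],"travel":[0,0.25,0],"claw":1},{"twist":[0,0,0],"travel":[0,0.3,0.3],"claw":1},{"twist":[0,0,0],"travel":[0,0.3,0.7],"claw":1},{"twist":[0,0,0],"travel":[0,0.3,1],"claw":1},{"twist":[0,0,0],"travel":[0,0.3,1],"claw":1}])

```text
t: 11.48
tool_pos: [569.5, 161.5, 128.6]
ee_rot: [[-0.054, 0.999, 0.006], [0.999, 0.054, 0.0], [-0.0, 0.006, -1.0]]
ft_force: [-0.4, -0.3, -1.0]
opening: 0.6
finger_force: 0.0
```

drive_tool(series=[{"twist":[0,0,0],"travel":[0,0,0.3],"claw":1},{"twist":[0,0,0],"travel":[0,0,0.3],"claw":1}])

```text
t: 11.72
tool_pos: [569.0, 161.1, 163.0]
ee_rot: [[-0.054, 0.999, 0.003], [0.999, 0.054, 0.0], [-0.0, 0.003, -1.0]]
ft_force: [-0.4, -0.1, -1.4]
opening: 0.7
finger_force: 0.0
```

```bash
python3 -c "
from h import *
im=W1([568,45,0.05]);t=arm.get_image('top')
d=[dot(im,(275,194)),dot(t,(296,217))];print(d)
r=minimize(lambda X:sum(((P(i,X)[0]-u)**2).sum() for i,u in zip([im,t],d)),[570,2,101]);print(r.x)
a=cv2.resize(im['image'][170:250,240:340],(400,320),interpolation=2);b=cv2.resize(t['image'][180:280,210:335],(400,320),interpolation=2)
cv2.imwrite('pics/h1.png',np.hstack([a,b])[...,::-1])"
```

```text
wedge [5.71819e+02 4.69400e+01 6.70000e-02] 157.25 [np.uint64(813)] ends [[576.5, -22.9], [567.2, 116.8]] dot [274.8 193.7]
11.775 [568.3 160.9 161.5] [ 0.24186146  0.22433785 -0.34510907]
[array([274.75      , 193.73214286]), array([296.        , 217.75438596])]
[569.1690111    3.50267891  98.74474534]
```

View pics/h1.png

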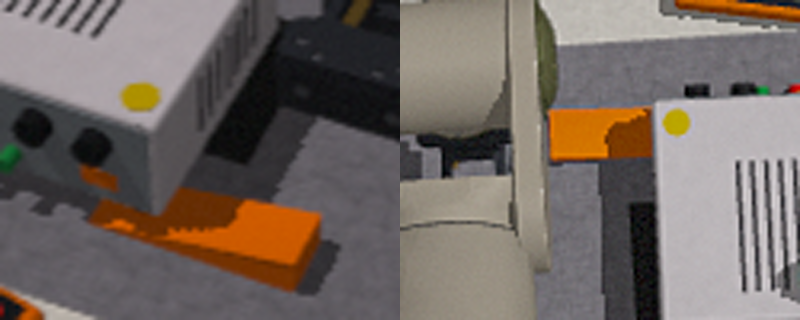

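The wedge sits straight under the foot, and the supply hasn't moved (dot at 274.8,193.7, as before). Now I'll press on the dot.

drive_tool(series=[{"twist":[0,0,0],"travel":[0,-0.45,0],"claw":1},{"twist":[0,0,0],"travel":[0,-0.9,0],"claw":1},{"twist":[0,0,0],"travel":[0.005,-1,0],"claw":1}])

```text
t: 12.2
tool_pos: [568.5, 38.2, 160.3]
ee_rot: [[-0.05, 0.999, -0.003], [0.999, 0.05, 0.0], [0.0, -0.003, -1.0]]
ft_force: [-0.2, -0.8, 0.2]
opening: 0.3
finger_force: 0.0
```

drive_tool(series=[{"twist":[0,0,0],"travel":[0,-0.31,0],"claw":1},{"twist":[0,0,0],"travel":[0,-0.31,-0.1],"claw":1},{"twist":[0,0,0],"travel":[0,-0.31,-0.25],"claw":1},{"twist":[0,0,0],"travel":[0,-0.31,-0.36],"claw":1},{"twist":[0,0,0],"travel":[0,-0.31,-0.44],"claw":1},{"twist":[0,0,0],"travel":[0,-0.31,-0.44],"claw":1},{"twist":[0,0,0],"travel":[0,-0.31,-0.44],"claw":1}])

```text
t: 13.08
tool_pos: [569.3, 3.4, 109.6]
ee_rot: [[-0.053, 0.999, 0.001], [0.999, 0.053, -0.0], [-0.0, 0.001, -1.0]]
ft_force: [-0.3, 1.2, 0.8]
opening: 0.5
finger_force: 0.0
```

drive_tool(series=[{"twist":[0,0,0],"travel":[0,0,-0.01],"claw":1},{"twist":[0,0,0],"travel":[0,0,-0.02],"claw":1},{"twist":[0,0,0],"travel":[0,0,-0.03],"claw":1},{"twist":[0,0,0],"travel":[0,0,-0.04],"claw":1},{"twist":[0,0,0],"travel":[0,0,-0.04],"claw":1}])

```text
t: 13.7
tool_pos: [569.0, 3.2, 104.2]
ee_rot: [[-0.053, 0.999, -0.0], [0.999, 0.053, 0.0], [0.0, -0.0, -1.0]]
ft_force: [-1.0, -0.2, -0.2]
opening: 0.3
finger_force: 0.0
```

drive_tool(series=[{"twist":[0,0,0],"travel":[0,0,-0.007],"claw":1},{"twist":[0,0,0],"travel":[0,0,-0.014],"claw":1},{"twist":[0,0,0],"travel":[0,0,-0.014],"claw":1}])

```text
t: 14.08
tool_pos: [569.1, 3.2, 102.6]
ee_rot: [[-0.053, 0.999, -0.0], [0.999, 0.053, 0.0], [0.0, -0.0, -1.0]]
ft_force: [0.2, 0.1, -0.0]
opening: 0.6
finger_force: 0.0
```

drive_tool(series=[{"twist":[0,0,0],"travel":[0,0,-0.004],"claw":1},{"twist":[0,0,0],"travel":[0,0,-0.008],"claw":1},{"twist":[0,0,0],"travel":[0,0,-0.008],"claw":1}])

```text
t: 14.45
tool_pos: [569.1, 3.2, 101.7]
ee_rot: [[-0.053, 0.999, -0.0], [0.999, 0.053, 0.0], [0.0, -0.0, -1.0]]
ft_force: [0.1, -0.1, -0.6]
opening: 0.7
finger_force: 0.0
```

drive_tool(series=[{"twist":[0,0,0],"travel":[0,0,-0.002],"claw":1},{"twist":[0,0,0],"travel":[0,0,-0.004],"claw":1},{"twist":[0,0,0],"travel":[0,0,-0.004],"claw":1}])

```text
t: 14.82
tool_pos: [569.1, 3.2, 101.2]
ee_rot: [[-0.053, 0.999, -0.0], [0.999, 0.053, 0.0], [0.0, -0.0, -1.0]]
ft_force: [0.6, -0.2, 0.3]
opening: 0.1
finger_force: 0.0
```

drive_tool(series=[{"twist":[0,0,0],"travel":[0,0,-0.004],"claw":1},{"twist":[0,0,0],"travel":[0,0,-0.004],"claw":1}])

```text
t: 15.08
tool_pos: [569.1, 3.2, 101.2]
ee_rot: [[-0.053, 0.999, 0.0], [0.999, 0.053, -0.0], [-0.0, 0.0, -1.0]]
ft_force: [-2.0, 0.2, 4.8]
opening: 0.6
finger_force: 2.5
```

drive_tool(series=[{"twist":[0,0,0],"travel":[0,0,-0.004],"claw":1},{"twist":[0,0,0],"travel":[0,0,-0.004],"claw":1}])

```text
t: 15.32
tool_pos: [569.1, 3.2, 101.1]
ee_rot: [[-0.053, 0.999, 0.001], [0.999, 0.053, -0.0], [-0.0, 0.001, -1.0]]
ft_force: [-3.1, 0.6, 10.1]
opening: 0.5
finger_force: 4.5
```

drive_tool(series=[{"twist":[0,0,0],"travel":[0,0,0],"claw":1},{"twist":[0,0,0],"travel":[0,0,0],"claw":1},{"twist":[0,0,0],"travel":[0,0,0],"claw":1},{"twist":[0,0,0],"travel":[0,0,0],"claw":1}])

```text
t: 15.82
tool_pos: [569.1, 3.2, 101.1]
ee_rot: [[-0.053, 0.999, 0.001], [0.999, 0.053, -0.0], [-0.0, 0.001, -1.0]]
ft_force: [-3.3, 1.2, 9.3]
opening: 0.4
finger_force: 4.5
```

```bash
python3 -c "
from h import *
W1([571,47,0.06]) if 0 else None
for i in range(3):
    im=arm.get_image('scene');s=arm.observe();print(s['tool_pos'],s['ft_force'])
p,f,n=fitwedge([im],[571,47,.06]);print(p,f,n)"
```

```text
[569.12912502   3.22759465 101.10656363] [-3.15726707 -0.22978608  9.23103814]
[569.12527412   3.22117825 101.1513053 ] [-2.38362295  0.27019173  9.21411272]
[569.12715891   3.24926724 101.11120845] [-3.81014038  0.6636901   7.89864459]
[5.71717346e+02 4.69706075e+01 5.10418762e-02] 157.625 [np.uint64(811)]
```

drive_tool(series=[{"twist":[0,0,0],"travel":[0,0,-0.001],"claw":1},{"twist":[0,0,0],"travel":[0,0,-0.001],"claw":1},{"twist":[0,0,0],"travel":[0,0,-0.001],"claw":1},{"twist":[0,0,0],"travel":[0,0,-0.001],"claw":1}])

```text
t: 16.48
tool_pos: [569.1, 3.2, 101.1]
ee_rot: [[-0.053, 0.999, 0.001], [0.999, 0.053, -0.0], [-0.0, 0.001, -1.0]]
ft_force: [-2.9, 1.0, 9.8]
opening: 0.2
finger_force: 5.0
```

```bash
python3 -c "
from h import *
s=arm.observe();print(s['tool_pos'],s['ft_force']);print(arm.close_job())"
```

```text
[569.12217402   3.22013955 101.11936539] [-2.89984592  0.97600709  9.82459333]
the job is handed in; nothing more can be done
None
```

The orange wedge is pushed in under the hanging foot, and the supply stayed in place and gave only about 0.1 mm under the press; I handed the job in at about 16.5 s while still pressing the yellow-dot corner with about 10 N.

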